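# Seat a bowl lid with the spring press and ease the press back up

### The arm

A 6-joint arm with a two-finger parallel gripper is mounted at the origin on the work surface; the furniture and walls round the work are solid. World frame = base frame: x ahead of the robot, y to its left, z up, the work surface at z = 0. Lengths are in m, angles in rad, forces in N, time in s.
With the tool pointing down it reaches from about 0.25 to 0.725 m from the base axis. Payload 4 kg.
Tool frame: the origin (TCP) lies between the finger pads; the fingertips stand robot.nose_length ahead of it and the grasp point (between the pads) lies 5 mm behind it (robot.nose_length is the distance from the TCP to the fingertips, in m); z points along the fingers, y is the direction in which the jaws open and shut (so a half turn about z gives the same grasp; the last joint's range is limited). The gripper opens to 85 mm and grips with 20 to 120 N. Pads are 22 mm wide; open, the fingers measure 114 mm over their backs; the gripper's body (76 mm by 85 mm) begins 54 mm behind the grasp point. The pads swing forward as they close: fully open they stand 13 mm farther back than shut.
Start: joints at [-1.284, 0.241, 0.005, 1.335, 0, 1.571], TCP at [0.141, -0.48, 0.245] pointing down, gripper open.
Joint ranges: [-2.72, 2.72], [-1.05, 1.87], [-1.09, 1.28], [-1.99, 2.15], [-1.42, 1.44], [-3.14, 3.14]. Speed limits (rad/s): [2.79, 2.79, 3.14, 3.14, 3.14, 3.14].

### API

Orientations are given as a rotation vector (axis times angle).
In Python, from rig import robot, cams gives the robot as it stands.
- The arm moves only by the tool send_rows, never from a script. Its argument "targets" is a list of rows, each a list of 7 numbers: the turn, a rotation vector about the tool's x, y, z each as a share of 180 degrees, from -1 to 1, then the shift along the tool's x, y, z each as a share of 0.5 m, from -1 to 1, then the gripper's target within -1 to 1 (fully open at 1, half-way at 0, shut at -1). In form: [[wx, wy, wz, dx, dy, dz, hand], ...]. A call has 1 to 12 rows; each row is the pose to reach, as a shift and turn from the pose commanded when the call began, along the tool's axes at that moment, turning the shorter way round; what a row does not reach only later rows make up. A row lasts 1/10 s, in which the tool goes at most 50 mm and 8.59 degrees, less where a joint would pass 70% of its speed; a pose out of reach is approached as far as the arm can. A call with a number of a shift or a turn outside -1 to 1 is refused whole. A call with a gripper value outside its range is refused whole. The fingers move at their own pace and stop on an object; the grip force is fixed at half the most. Time passes only in rows, so rows that repeat a pose let the fingers close. It gives the time, the measured TCP pose, the force and the opening at its end, in the units of the state.
- robot.get_obs(): the state, without advancing time (a new reading comes with each control period).
- cams.snapshot(name): name is "scene" or "top" or "wrist"; returns the picture (400x640x3 uint8, blue, green, red); there is no depth.
- cams.camera_info(name): a dict with "K" (3x3 intrinsics, pixels), "world_from_camera" (4x4, takes a point from camera to world coordinates); the wrist camera has in their place "T_tool_cam" (4x4, takes a point from camera to tool coordinates, whose origin is the TCP and whose axes are the flange's). Camera axes: x right, y up, looking along -z (the intrinsics and any distortion apply to the point x, -y, -z); pixel columns grow to the right and rows downward; lengths in m; the calibration is good to about 2 mm. A picture is of the moment at which its call begins: read the wrist's pose just before it. camera_info takes no time and is no camera call.
- robot.sign_off(): hands the job in, once; it reports no verdict.
The state is a dict: "t": time; "joint_pos": joint angles; "joint_vel": joint speeds; "tau": joint torques, N m; "tcp_pos": TCP position; "eef_rot": TCP orientation; "wrist_force": force on the tool from outside, world axes, zero at the start; "moment": the same for the moment, N m; "width": finger opening in m.
Only numpy, scipy, OpenCV 4.12 (cv2) and the standard library are available. Lean on these libraries where they do the work, as an engineer would, in place of code of your own. Each camera call takes 0.05 s, during which the arm holds its last target.

### The job

Two identical lid presses stand on the table, and one of them holds a takeaway bowl whose black lid still sits proud of its rim. Push that press's red knob straight down until the lid is fully home, then let the sprung knob come all the way back up slowly under your hand, never letting it snap up. Leave the empty press alone.

Things in the scene. Friction and masses are not known exactly. Their poses are not given: they have to be found in the camera images.
- plunger_knob (a point): Centre of the flat top (42 mm across) of the red mushroom knob, 54 mm wide and 24 mm high, of the lid press that holds the bowl; at rest 220 mm above the table and the highest part. The press is fixed: grey base 160x220x14 mm, two columns, a bridge 42x216 mm across them (top at 140 mm, 148 mm round the rod); a steel disc under the bridge moves with the knob. z is up.
- plunger (a joint): How far that knob is down, m: 0 at rest at the top, 0.046 at the lower stop; it moves straight down. An undamped spring pushes it up: about 5 N at the top, 15 N at the bottom. Let go, it snaps up at over 1 m/s; rising faster than 0.15 m/s counts as snapping. The disc meets the lid at about 0.037 and the lid is home at about 0.044.
- lid (a joint): How far the lid is pushed onto the bowl, m: 0 to 0.002 at the start (proud), 0.008 fully home, where it stops. It takes about 4 N more than the spring and stays where left. The lid is black, round, 158 mm across, on a white pulp bowl 150 mm across and 44 mm high that stands in a low ring on the press's base.
- spare_knob (a point): Centre of the top of the red knob of the other press, of the same shape and size, with no bowl in it. It is not to be pushed.

How it is judged:
By the outcome, as a careful person would: the job done as asked, in the order asked, and still so for the second after the job is handed in, with the robot touching nothing.
It also fails if it takes over 40 s, if anything falls off the work surface, if the arm or the gripper's body presses on something with over 40 N, if the wrist force passes 120 N, or if a joint passes its speed limit or range.

## Working session

There is one attempt and no reset: what is moved stays moved. The work goes in short steps, Python scripts to look and compute and a tool call to move; the robot and the scene stay as the last step left them, time stands still between calls to the robot, and variables do not carry over. Pictures are saved under pics/ and viewed, and the job is handed in when it is done.

Besides the shell and the picture viewer there is one more tool, called by a JSON object that holds its "method" and its "body". send_rows: Moves the arm, as the interface text tells. Shift numbers are shares of 0.5 m and turn numbers shares of 180 degrees, none past 1 either way. Its arguments: {"type":"object","properties":{"targets":{"type":"array"}},"required":["targets"]}

```bash
ls; mkdir -p pics; python3 - <<'E'
from rig import robot, cams
import cv2,numpy as np
o=robot.get_obs();print(o, robot.nose_length)
for n in("scene","top","wrist"):
    cv2.imwrite(f"pics/{n}1.png",cams.snapshot(n)); print(n,cams.camera_info(n))
E
```

```text
pics
{'t': 0.0, 'joint_pos': array([-1.28402469e+00,  2.41421387e-01,  3.69605753e-03,  1.33520640e+00,
        2.88509836e-05,  1.57079919e+00]), 'joint_vel': array([-0.00153116,  0.00124097, -0.00079864,  0.0013878 ,  0.00040623,
       -0.00111339]), 'tau': array([ 3.46980123e-04, -3.72321653e+01,  2.52405649e+01,  1.70132169e-02,
        3.12215416e-04,  2.27487874e-05]), 'tcp_pos': array([ 0.14126151, -0.47898492,  0.24439799]), 'eef_rot': array([-3.10725791e+00, -4.48610784e-01,  4.34167869e-04]), 'wrist_force': array([-0.01936508,  0.39047617,  0.15571438]), 'moment': array([-0.00883426, -0.03525318,  0.03876987]), 'width': 0.0858197314712931} 0.014
scene {'K': array([[403.08132183,   0.        , 326.64472215],
       [  0.        , 403.08132183, 204.67955126],
       [  0.        ,   0.        ,   1.        ]]), 'world_from_camera': array([[-0.73624673,  0.41637432, -0.533454  ,  0.09154062],
       [-0.67664866, -0.46384822,  0.57183164,  0.49416845],
       [-0.00934568,  0.78197011,  0.62324586,  0.68121515],
       [ 0.        ,  0.        ,  0.        ,  1.        ]])}
t
[... 253 characters left out ...]
[-0.99892434,  0.02488352,  0.03912778,  0.02762942],
       [ 0.04283714,  0.17216059,  0.98413704,  1.08708821],
       [ 0.        ,  0.        ,  0.        ,  1.        ]])}
wrist {'K': array([[284.09843651,   0.        , 320.09664812],
       [  0.        , 284.09843651, 197.29958713],
       [  0.        ,   0.        ,   1.        ]]), 'T_tool_cam': array([[-1.41880393e-03,  9.64014583e-01,  2.65845576e-01,
         6.67645955e-02],
       [ 9.99998349e-01,  1.06588112e-03,  1.47181929e-03,
         1.66312568e-04],
       [ 1.13549548e-03,  2.65847225e-01, -9.64014504e-01,
        -1.27999107e-01],
       [ 0.00000000e+00,  0.00000000e+00,  0.00000000e+00,
         1.00000000e+00]])}
```

View pics/scene1.png

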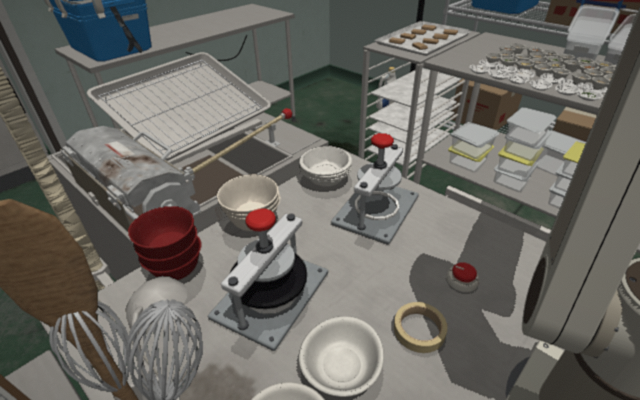

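View pics/top1.png

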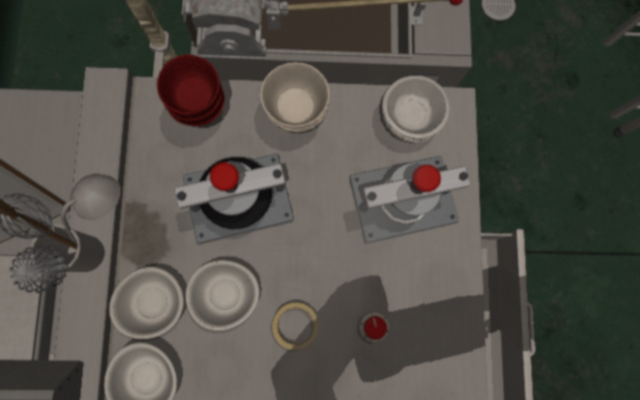

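View pics/wrist1.png

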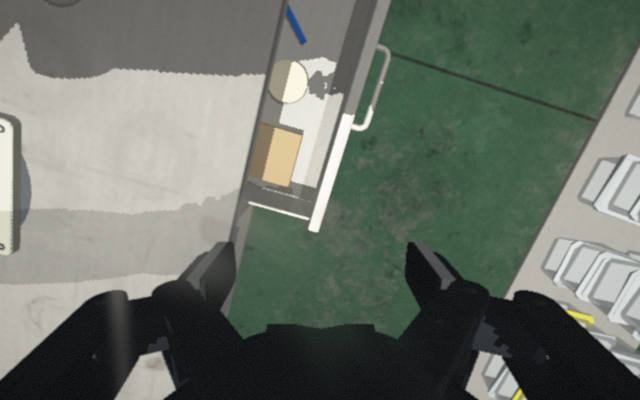

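The scene picture shows the bowl with its black lid in the near press, with its knob at about (262,219). The top view shows the same press on the left, knob at about (224,177). The empty press has its knob at (427,178) in the top view. Next I'll measure the bowl press's knob.

```bash
cat > h.py <<'E'
import numpy as np,cv2
from scipy.optimize import least_squares
def red(img,roi):
    x0,y0,x1,y1=roi
    b,g,r=[img[...,i].astype(int) for i in range(3)]
    m=((r>90)&(r>2.2*g)&(r>2.2*b)).astype(np.uint8)
    k=np.zeros_like(m);k[y0:y1,x0:x1]=m[y0:y1,x0:x1];return k
def proj(P,K,T):
    p=(np.linalg.inv(T)@np.c_[P,np.ones(len(P))].T)[:3]
    return np.c_[K[0,2]+K[0,0]*p[0]/-p[2],K[1,2]+K[1,1]*-p[1]/-p[2]]
def ray(u,v,K,T,z):
    d=T[:3,:3]@np.array([(u-K[0,2])/K[0,0],-(v-K[1,2])/K[1,1],-1]);c=T[:3,3]
    return c+d*(z-c[2])/d[2]
E
python3 - <<'E'
from h import *
from rig import cams
for n,rois in (("top",[(200,155,250,200),(405,155,450,200)]),("scene",[(235,200,290,245),(365,125,400,150)])):
    im=cv2.imread(f"pics/{n}1.png");I=cams.camera_info(n)
    for r in rois:
        m=red(im,r);ys,xs=np.nonzero(m)
        u,v=xs.mean(),ys.mean()
        # model: silhouette of knob solid 54 wide z .196-.22 -> fit x,y with z known by bbox of hull mask centroid
        def cen(p,z):
            a=np.linspace(0,2*np.pi,60);c=[]
            for rr,zz in((21,0),(27,-.008),(27,-.016),(22,-.024)):
                c.append(np.c_[p[0]+rr/1e3*np.cos(a),p[1]+rr/1e3*np.sin(a),z+zz+0*a])
            h=cv2.convexHull(proj(np.vstack(c),I["K"],I["world_from_camera"]).astype(np.float32))
            M=cv2.moments(h);return np.array([M["m10"]/M["m00"],M["m01"]/M["m00"]]),M["m00"]
        s=least_squares(lambda p:cen(p,.22)[0]-[u,v],ray(u,v,I["K"],I["world_from_camera"],.21)[:2])
        print(n,r,(u,v),xs.min(),xs.max(),ys.min(),ys.max(),len(xs),cen(s.x,.22)[1],s.x)
    b=rois[0];cv2.imwrite(f"pics/{n}crop.png",cv2.resize(im[b[1]-30:b[3]+60,b[0]-50:b[2]+60],None,fx=4,fy=4,interpolation=2))
E
```

```text
top (200, 155, 250, 200) (np.float64(223.91), np.float64(176.07333333333332)) 210 238 163 190 600 697.9616768850246 [0.55566341 0.1735983 ]
top (405, 155, 450, 200) (np.float64(426.54014598540147), np.float64(177.6058394160584)) 414 439 165 190 548 670.0221513726283 [ 0.563291   -0.20313996]
scene (235, 200, 290, 245) (np.float64(260.2255319148936), np.float64(218.57872340425533)) 246 275 209 228 470 604.846428518882 [0.5593724  0.16937207]
scene (365, 125, 400, 150) (np.float64(382.0769230769231), np.float64(139.32692307692307)) 371 392 133 145 208 332.5403299550526 [ 0.56720505 -0.21013907]
```

```bash
cat >> h.py <<'E'
from scipy.spatial.transform import Rotation as R
def go(p,yaw=None):
    from rig import robot
    o=robot.get_obs();r=R.from_rotvec(o["eef_rot"])
    print("t",o["t"],"tcp",o["tcp_pos"].round(4),"F",o["wrist_force"].round(2),"w",round(o["width"],4))
    print("axes x,y,z cols\n",r.as_matrix().round(3)); print("shift share",(r.inv().apply(np.array(p)-o["tcp_pos"])/.5).round(4))
E
python3 -c "
from h import *
go([.141,-.48,.32]);go([.557,.171,.32])"
```

```text
t 0.15 tcp [ 0.1413 -0.4791  0.2446] F [ 0.87 -0.07  0.71] w 0.0851
axes x,y,z cols
 [[ 0.959  0.283 -0.   ]
 [ 0.283 -0.959  0.002]
 [ 0.    -0.002 -1.   ]]
shift share [-0.0011  0.0012 -0.1508]
t 0.15 tcp [ 0.1413 -0.4791  0.2446] F [ 0.87 -0.07  0.71] w 0.0851
axes x,y,z cols
 [[ 0.959  0.283 -0.   ]
 [ 0.283 -0.959  0.002]
 [ 0.    -0.002 -1.   ]]
shift share [ 1.1652 -1.0123 -0.1491]
```

{"method": "send_rows", "body": {"targets": [[0, 0, 0, 0, 0, -0.15, -1], [0, 0, 0, 0, 0, -0.15, -1], [0, 0, -0.25, 0.58, -0.5, -0.15, -1], [0, 0, -0.25, 0.58, -0.5, -0.15, -1], [0, 0, -0.25, 0.58, -0.5, -0.15, -1], [0, 0, -0.25, 0.58, -0.5, -0.15, -1], [0, 0, -0.25, 0.58, -0.5, -0.15, -1], [0, 0, -0.25, 0.58, -0.5, -0.15, -1], [0, 0, -0.25, 0.58, -0.5, -0.15, -1], [0, 0, -0.25, 0.58, -0.5, -0.15, -1], [0, 0, -0.25, 0.58, -0.5, -0.15, -1], [0, 0, -0.25, 0.58, -0.5, -0.15, -1]]}}

```text
t: 1.35
tcp_pos: [0.3489, -0.1572, 0.3201]
eef_rot: [-2.699, -1.608, 0.001]
wrist_force: [-0.8, -0.3, 0.4]
width: 0.0003
```

```bash
python3 -c "
from h import *
go([.557,.171,.32])"
```

```text
t 1.35 tcp [ 0.3489 -0.1572  0.3201] F [-0.85 -0.29  0.45] w 0.0003
axes x,y,z cols
 [[ 0.476  0.879 -0.001]
 [ 0.879 -0.476 -0.   ]
 [-0.001 -0.001 -1.   ]]
shift share [ 7.755e-01  5.350e-02 -4.000e-04]
```

{"method": "send_rows", "body": {"targets": [[0, 0, -0.25, 0.66, 0.05, 0, -1], [0, 0, -0.25, 0.66, 0.05, 0, -1], [0, 0, -0.25, 0.66, 0.05, 0, -1], [0, 0, -0.25, 0.66, 0.05, 0, -1], [0, 0, -0.25, 0.66, 0.05, 0, -1], [0, 0, -0.25, 0.66, 0.05, 0, -1], [0, 0, -0.25, 0.66, 0.05, 0, -1], [0, 0, -0.25, 0.66, 0.05, 0, -1], [0, 0, -0.25, 0.66, 0.05, 0, -1], [0, 0, -0.25, 0.66, 0.05, 0, -1], [0, 0, -0.25, 0.66, 0.05, 0, -1]]}}

```text
t: 2.45
tcp_pos: [0.5283, 0.1183, 0.3208]
eef_rot: [1.884, 2.513, 0.0]
wrist_force: [0.1, -0.5, 0.5]
width: 0.0002
```

```bash
python3 - <<'E'
from h import *
from rig import robot,cams
go([.557,.171,.32])
o=robot.get_obs();im=cams.snapshot("wrist");cv2.imwrite("pics/wrist2.png",im)
np.save("pose2.npy",np.r_[o["tcp_pos"],o["eef_rot"]])
E
```

```text
t 2.45 tcp [0.5283 0.1183 0.3208] F [ 0.05 -0.48  0.5 ] w 0.0002
axes x,y,z cols
 [[-0.28  0.96  0.  ]
 [ 0.96  0.28 -0.  ]
 [-0.    0.   -1.  ]]
shift share [0.085  0.0847 0.0016]
```

View pics/wrist2.png

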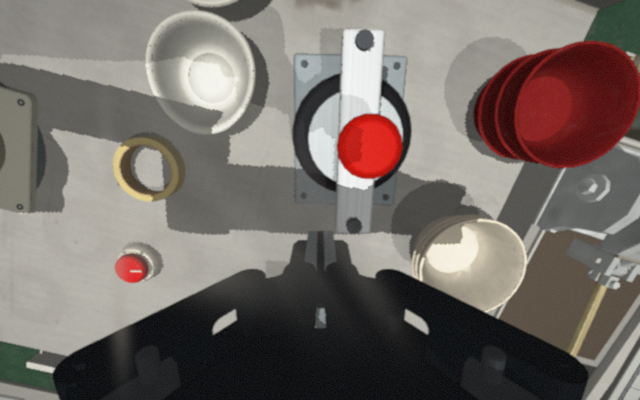

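The knob shows clearly at (370,146), with the lid below it and the closed fingers at (320,240). I'll refine its position from this picture.

```bash
python3 - <<'E'
from h import *
from rig import cams
im=cv2.imread("pics/wrist2.png");I=cams.camera_info("wrist");q=np.load("pose2.npy")
T=np.eye(4);T[:3,:3]=R.from_rotvec(q[3:]).as_matrix();T[:3,3]=q[:3];T=T@I["T_tool_cam"]
m=red(im,(330,105,410,190));ys,xs=np.nonzero(m);u,v=xs.mean(),ys.mean();print(u,v,xs.min(),xs.max(),ys.min(),ys.max(),len(xs))
def cen(p,z=.22):
    a=np.linspace(0,2*np.pi,60);c=[]
    for rr,zz in((21,0),(27,-.008),(27,-.016),(22,-.024)):
        c.append(np.c_[p[0]+rr/1e3*np.cos(a),p[1]+rr/1e3*np.sin(a),z+zz+0*a])
    h=cv2.convexHull(proj(np.vstack(c),I["K"],T).astype(np.float32));M=cv2.moments(h)
    return np.array([M["m10"]/M["m00"],M["m01"]/M["m00"]]),M["m00"]
s=least_squares(lambda p:cen(p)[0]-[u,v],ray(u,v,I["K"],T,.21)[:2]);print(s.x,cen(s.x)[1])
go([*s.x,.25])
E
```

```text
369.708 146.0 338 402 114 177 3250
[0.55466201 0.17276785] 3438.1760925746057
t 2.5 tcp [0.5283 0.1185 0.3209] F [ 0.68  0.12 -0.35] w -0.0
axes x,y,z cols
 [[-0.281  0.96   0.001]
 [ 0.96   0.281 -0.   ]
 [-0.     0.001 -1.   ]]
shift share [0.0894 0.0809 0.1418]
```

{"method": "send_rows", "body": {"targets": [[0, 0, 0, 0.089, 0.082, 0, -1], [0, 0, 0, 0.089, 0.082, 0, -1], [0, 0, 0, 0.089, 0.082, 0.07, -1], [0, 0, 0, 0.089, 0.082, 0.14, -1], [0, 0, 0, 0.089, 0.082, 0.14, -1], [0, 0, 0, 0.089, 0.082, 0.14, -1]]}}

```text
t: 3.1
tcp_pos: [0.5551, 0.1737, 0.2509]
eef_rot: [-1.882, -2.515, 0.001]
wrist_force: [0.3, 1.0, 0.9]
width: -0.0002
```

```bash
python3 - <<'E'
from h import *
from rig import cams
go([.5555,.1725,.234])
for n in("scene","top"): cv2.imwrite(f"pics/{n}2.png",cams.snapshot(n))
a=cv2.imread("pics/scene2.png")[140:340,180:380];b=cv2.imread("pics/top2.png")[120:260,150:310]
cv2.imwrite("pics/c2.png",np.hstack([cv2.resize(a,(400,400)),cv2.resize(b,(400,400))]))
E
```

```text
t 3.1 tcp [0.5551 0.1737 0.2509] F [0.31 0.97 0.92] w -0.0002
axes x,y,z cols
 [[-0.282  0.959 -0.001]
 [ 0.959  0.282 -0.   ]
 [-0.    -0.001 -1.   ]]
shift share [-0.0026  0.0002  0.0337]
```

View pics/c2.png

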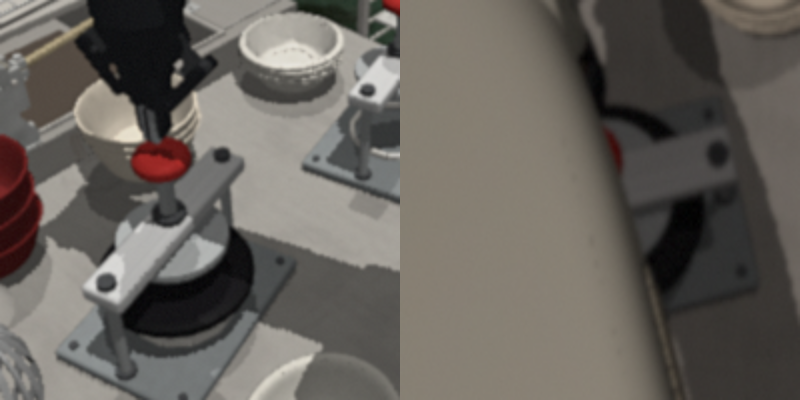

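The closed fingers stand right over the knob. Pressing down in stages.

{"method": "send_rows", "body": {"targets": [[0, 0, 0, 0, 0, 0.015, -1], [0, 0, 0, 0, 0, 0.025, -1], [0, 0, 0, 0, 0, 0.03, -1], [0, 0, 0, 0, 0, 0.034, -1], [0, 0, 0, 0, 0, 0.038, -1], [0, 0, 0, 0, 0, 0.042, -1], [0, 0, 0, 0, 0, 0.046, -1], [0, 0, 0, 0, 0, 0.05, -1], [0, 0, 0, 0, 0, 0.05, -1], [0, 0, 0, 0, 0, 0.05, -1]]}}

```text
t: 4.2
tcp_pos: [0.5553, 0.1743, 0.2266]
eef_rot: [1.881, 2.516, 0.001]
wrist_force: [-2.7, -1.4, 6.5]
width: -0.0001
```

{"method": "send_rows", "body": {"targets": [[0, 0, 0, 0, 0, 0.006, -1], [0, 0, 0, 0, 0, 0.012, -1], [0, 0, 0, 0, 0, 0.018, -1], [0, 0, 0, 0, 0, 0.024, -1], [0, 0, 0, 0, 0, 0.03, -1], [0, 0, 0, 0, 0, 0.036, -1], [0, 0, 0, 0, 0, 0.042, -1], [0, 0, 0, 0, 0, 0.048, -1], [0, 0, 0, 0, 0, 0.054, -1], [0, 0, 0, 0, 0, 0.06, -1], [0, 0, 0, 0, 0, 0.06, -1], [0, 0, 0, 0, 0, 0.06, -1]]}}

```text
t: 5.4
tcp_pos: [0.5554, 0.1744, 0.198]
eef_rot: [1.88, 2.515, 0.003]
wrist_force: [-5.0, -2.0, 12.7]
width: 0.0001
```

{"method": "send_rows", "body": {"targets": [[0, 0, 0, 0, 0, 0.002, -1], [0, 0, 0, 0, 0, 0.004, -1], [0, 0, 0, 0, 0, 0.006, -1], [0, 0, 0, 0, 0, 0.008, -1], [0, 0, 0, 0, 0, 0.01, -1], [0, 0, 0, 0, 0, 0.012, -1], [0, 0, 0, 0, 0, 0.014, -1], [0, 0, 0, 0, 0, 0.016, -1], [0, 0, 0, 0, 0, 0.016, -1]]}}

```text
t: 6.3
tcp_pos: [0.5554, 0.1744, 0.1912]
eef_rot: [1.88, 2.514, 0.004]
wrist_force: [-7.0, -2.6, 17.2]
width: 0.0
```

{"method": "send_rows", "body": {"targets": [[0, 0, 0, 0, 0, 0.002, -1], [0, 0, 0, 0, 0, 0.004, -1], [0, 0, 0, 0, 0, 0.004, -1], [0, 0, 0, 0, 0, 0.004, -1]]}}

```text
t: 6.7
tcp_pos: [0.5554, 0.1744, 0.1899]
eef_rot: [1.88, 2.514, 0.005]
wrist_force: [-6.5, -3.2, 20.3]
width: -0.0
```

{"method": "send_rows", "body": {"targets": [[0, 0, 0, 0, 0, 0.002, -1], [0, 0, 0, 0, 0, 0.004, -1], [0, 0, 0, 0, 0, 0.004, -1], [0, 0, 0, 0, 0, 0.004, -1]]}}

```text
t: 7.1
tcp_pos: [0.5554, 0.1744, 0.1899]
eef_rot: [1.879, 2.513, 0.007]
wrist_force: [-10.6, -3.3, 28.5]
width: -0.0002
```

The tool stopped at z 0.1899, a depth of about 44 mm, while the force rose to 28 N. That means the lid is home. Now I'll let the knob rise slowly.

{"method": "send_rows", "body": {"targets": [[0, 0, 0, 0, 0, -0.003, -1], [0, 0, 0, 0, 0, -0.006, -1], [0, 0, 0, 0, 0, -0.009, -1], [0, 0, 0, 0, 0, -0.012, -1], [0, 0, 0, 0, 0, -0.015, -1], [0, 0, 0, 0, 0, -0.018, -1], [0, 0, 0, 0, 0, -0.021, -1], [0, 0, 0, 0, 0, -0.024, -1], [0, 0, 0, 0, 0, -0.027, -1], [0, 0, 0, 0, 0, -0.03, -1], [0, 0, 0, 0, 0, -0.033, -1], [0, 0, 0, 0, 0, -0.036, -1]]}}

```text
t: 8.3
tcp_pos: [0.5553, 0.1743, 0.204]
eef_rot: [1.88, 2.515, 0.003]
wrist_force: [-4.2, -1.3, 10.8]
width: 0.0
```

{"method": "send_rows", "body": {"targets": [[0, 0, 0, 0, 0, -0.003, -1], [0, 0, 0, 0, 0, -0.006, -1], [0, 0, 0, 0, 0, -0.009, -1], [0, 0, 0, 0, 0, -0.012, -1], [0, 0, 0, 0, 0, -0.015, -1], [0, 0, 0, 0, 0, -0.018, -1], [0, 0, 0, 0, 0, -0.021, -1], [0, 0, 0, 0, 0, -0.024, -1], [0, 0, 0, 0, 0, -0.027, -1], [0, 0, 0, 0, 0, -0.03, -1], [0, 0, 0, 0, 0, -0.033, -1], [0, 0, 0, 0, 0, -0.036, -1]]}}

```text
t: 9.5
tcp_pos: [0.5553, 0.1743, 0.2211]
eef_rot: [1.881, 2.515, 0.002]
wrist_force: [-3.3, -1.3, 7.6]
width: 0.0
```

{"method": "send_rows", "body": {"targets": [[0, 0, 0, 0, 0, -0.003, -1], [0, 0, 0, 0, 0, -0.006, -1], [0, 0, 0, 0, 0, -0.009, -1], [0, 0, 0, 0, 0, -0.012, -1], [0, 0, 0, 0, 0, -0.015, -1], [0, 0, 0, 0, 0, -0.018, -1], [0, 0, 0, 0, 0, -0.02, -1], [0, 0, 0, 0, 0, -0.022, -1], [0, 0, 0, 0, 0, -0.024, -1], [0, 0, 0, 0, 0, -0.026, -1], [0, 0, 0, 0, 0, -0.028, -1], [0, 0, 0, 0, 0, -0.03, -1]]}}

```text
t: 10.7
tcp_pos: [0.5555, 0.1745, 0.2342]
eef_rot: [1.881, 2.516, 0.001]
wrist_force: [-0.9, 0.4, -0.2]
width: 0.0002
```

{"method": "send_rows", "body": {"targets": [[0, 0, 0, 0, 0, -0.002, -1], [0, 0, 0, 0, 0, -0.004, -1], [0, 0, 0, 0, 0, -0.008, -1], [0, 0, 0, 0, 0, -0.014, -1], [0, 0, 0, 0, 0, -0.03, -1], [0, 0, 0, 0, 0, -0.06, -1], [0, 0, 0, 0, 0, -0.1, -1], [0, 0, 0, -0.1, 0, -0.14, -1], [0, 0, 0, -0.2, 0, -0.14, -1], [0, 0, 0, -0.25, 0, -0.14, -1], [0, 0, 0, -0.25, 0, -0.14, -1]]}}

```text
t: 11.8
tcp_pos: [0.5918, 0.0508, 0.305]
eef_rot: [1.887, 2.51, 0.0]
wrist_force: [0.2, 0.4, 0.5]
width: -0.0002
```

```bash
python3 - <<'E'
from h import *
from rig import cams
go([.5555,.1725,.234])
for n in("scene","wrist"): cv2.imwrite(f"pics/{n}3.png",cams.snapshot(n))
a=cv2.imread("pics/scene1.png")[190:350,200:360];b=cv2.imread("pics/scene3.png")[190:350,200:360]
cv2.imwrite("pics/c3.png",np.hstack([cv2.resize(a,(400,400)),cv2.resize(b,(400,400))]))
for n in(1,3):
    m=red(cv2.imread(f"pics/scene{n}.png"),(235,200,290,245));ys,xs=np.nonzero(m);print(xs.mean(),ys.mean(),ys.min(),ys.max())
E
```

```text
t 11.8 tcp [0.5918 0.0508 0.305 ] F [0.21 0.39 0.48] w -0.0002
axes x,y,z cols
 [[-0.278  0.961  0.001]
 [ 0.961  0.278 -0.001]
 [-0.001  0.001 -1.   ]]
shift share [ 0.2543 -0.0023  0.1417]
260.2255319148936 218.57872340425533 209 228
260.17510548523205 218.57805907172997 208 228
```

View pics/c3.png

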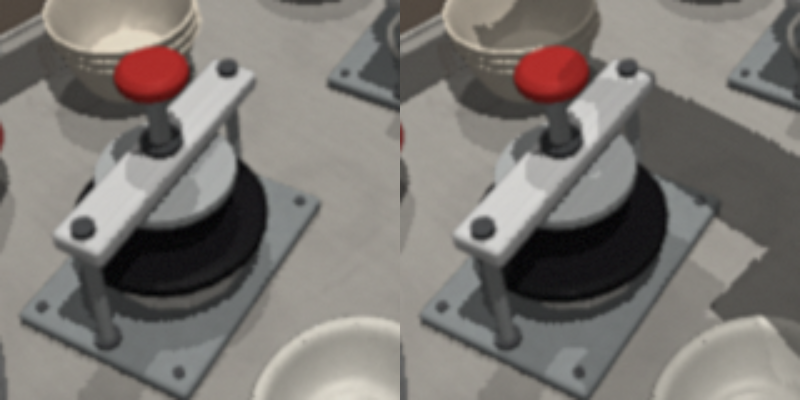

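Before and after side by side: the knob is back at its starting pixel (260.2,218.6). The black lid's lower edge has dropped by about 3 px, which fits about 7 mm of travel. The robot is clear of everything.

```bash
python3 -c "
from rig import robot
print(robot.sign_off())"
```

```text
the job is handed in; nothing more can be done
None
```

I pressed the lid home on the press that holds the bowl, let the knob rise slowly under the closed fingertips, then backed the arm away and handed the job in at about 12 s. The empty press was not touched.

- **Lid home:** the knob stopped at a depth of about 44 mm. It did not move further while the force rose from 20 to 28 N, which matches the lid's stop. In the before and after pictures the lid's edge sits about 3 px lower, roughly the expected 7 mm.
- **Knob release:** I raised the tool at about 15 mm/s, and the force fell steadily from about 28 N to 0 by the time the knob reached the top. The speed limit was 150 mm/s. I read the force only at the end of each move, about every 1.2 s, so I did not measure the knob's speed directly.
- **Knob at rest:** in the scene picture it is back at its starting position to within 0.1 px.
- **Disagreement:** the scene camera put the knob about 4–5 mm from where the top and wrist cameras put it. I aimed by those two, and the fingers stayed on the knob throughout.

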